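Probe the marked heel of an upturned boot with a plunger gauge

ROBOT

A 6-joint arm with a two-finger parallel gripper is mounted at the origin on the work surface. World frame = base frame: x ahead of the robot, y to its left, z up, the work surface at z = 0. Lengths are in mm, angles in rad, forces in N, time in s.
With the tool pointing down it reaches from about 300 to 750 mm from the base axis. Payload 8.5 kg.
Tool frame: the origin (TCP) lies at the very end of the fingers, on their centre line; the grasp point (between the pads) lies 19 mm behind it (ctrl.tcp_to_grasp is the distance from the TCP to the grasp point, in mm); z points along the fingers, y is the direction in which the jaws open and shut (so a half turn about z gives the same grasp; the last joint's range is limited). The gripper opens to 85 mm and grips with 20 to 120 N. Pads are 22 mm wide; open, the fingers measure 114 mm over their backs; the gripper's body (76 mm by 85 mm) begins 54 mm behind the grasp point. The pads swing forward as they close: fully open they stand 13 mm farther back than shut.
Start: joints at [-1.474, 0.381, 1.297, -0, 1.464, -0.215], TCP at [168.719, -523.464, 231.322] pointing down, gripper open.
Joint ranges: [-3.11, 3.11], [-0.89, 2.33], [0.22, 2.48], [-1.42, 4.56], [0.17, 2.85], [-2.88, 2.88]. Speed limits (rad/s): [2.39, 2.39, 3.14, 3.14, 3.14, 3.14].

INTERFACE

Orientations are given as a 3x3 rotation matrix whose columns are the frame's x, y, z axes.
In Python, from workcell import ctrl gives the robot as it stands.
- The arm moves only by the tool jog_arm, never from a script. Its argument "series" is a list of rows, each an object of numbers: "x", "y", "z": the shift along the tool's x, y, z in cm; "ax", "ay", "az": the turn, a rotation vector about the tool's x, y, z in degrees; "gripper": the closure, from 0 (fully open) to 1 (shut). In form: [{"x": .., "y": .., "z": .., "ax": .., "ay": .., "az": .., "gripper": ..}, ...]. A call has 1 to 12 rows; each row is the pose to reach, as a shift and turn from the pose commanded when the call began, along the tool's axes at that moment; what a row does not reach only later rows make up. A row lasts 1/8 s, in which the tool goes at most 62.5 mm and 10.7 degrees, less where a joint would pass 70% of its speed; a pose out of reach is approached as far as the arm can. A call with a gripper value outside its range is refused whole. The fingers move at their own pace and stop on an object; "grip_force" is the grip in N (left out, the last holds). Time passes only in rows, so rows that repeat a pose let the fingers close. It gives the time, the measured TCP pose, the force and the opening at its end, in the units of the state.
- ctrl.get_state(): the state, without advancing time (a new reading comes with each control period).
- ctrl.capture(name): name is "scene" or "top"; returns a dict with "color" (420x560x3 uint8, blue, green, red), "fx", "fy", "cx", "cy" (pixels), "D" ([k1, k2, p1, p2, k3] as OpenCV has them; the pictures are not rectified), "rvec" (rotation vector, rad) and "tvec" (3), from world to camera coordinates, as OpenCV has them. Camera axes: x right, y down, z forward; pixel columns grow to the right and rows downward; lengths in mm; the calibration is good to about 2 mm. A picture is of the moment at which its call begins. There is no depth.
- ctrl.finish_job(): hands the job in, once; it reports no verdict.
The state is a dict: "time_s": time; "joint_pos": joint angles; "qd": joint speeds; "joint_torque": joint torques, N m; "eef_pos": TCP position; "tcp_rot": TCP orientation; "wrist_force": force on the tool from outside, world axes, zero at the start; "torque": the same for the moment, N m; "gripper_width": finger opening in mm.
Only numpy, scipy, OpenCV 4.12 (cv2) and the standard library are available. Lean on these libraries where they do the work, as an engineer would, in place of code of your own. Each camera call takes 0.05 s, during which the arm holds its last target.

TASK

Take the orange plunger gauge out of its blue rack and first try it on the green mark of the grey check block: hold it there upright for about a second, pressed gently until the plunger is about half-way in. Then set its plunger on the yellow spot on the heel of the upturned boot, square to the tilted sole and again about half-way in (a light push of about 3 N), and finish while still holding it there like that. Never press hard, do not shift the boot, and leave the other things on the bench alone.

Things in the scene. Friction and masses are not known exactly. Their poses are not given: they have to be found in the camera images.
- gauge_center (a point): centre of the gauge's orange body, a box 30 mm (x) by 40 mm (y) by 55 mm (z, upright), 64.5 mm above the free plunger's tip; gauge +z runs from plunger to top. White dial on its +x face, black button 24 mm across, 4 mm high on top. It stands plunger down in the rack, its 40 mm width free to be gripped from above, and is lifted straight up out of it
- gauge_tip (a point): the round tip (8 mm across) of the gauge's plunger, on the gauge's axis; it moves with the plunger. Axes as the gauge's
- gauge: the whole loose hand gauge, about 0.22 kg: below the orange body a steel stem 18 mm across and 25 mm long, and below that the spring plunger standing out 12 mm. Origin on its axis at the free plunger's tip, 64.5 mm below the body's centre; +z up along the gauge
- plunger (a joint): how far the gauge's spring plunger is pushed in, m: 0 free, 0.005 half-way, 0.010 at its stop. It begins to move at about 1.2 N and gains 0.3 N per mm: about 2.7 N half-way, 4.2 N at the stop
- rack: fixed blue block 70 by 70 by 45 mm high with an upright hole 25 mm across through its middle, in which the gauge's stem stands; the gauge's body rests on its top. Origin at the centre of its underside, on the bench
- check_block: fixed grey check block 70 by 70 by 36 mm high with a black pad 34 mm across and 4 mm high on top, level; origin at the centre of its underside, on the bench
- check_mark (a point): centre of the green mark (26 mm across) on the check block's level pad, 40 mm above the bench
- jack: fixed steel boot jack on the bench: round base 136 mm across and 14 mm high with a post; the boot is mounted on it upside down. Origin at the centre of the base's underside
- boot: brown boot upside down on the jack, flat black sole (242 by 90 mm) uppermost, tilted toe end down by 0.20 to 0.38 rad; stiff, it stays under a light push. Origin at the jack's pivot inside the boot, 70 mm below the heel's surface; +x runs along the sole to the toe, 206 mm away; +z is square to the sole, upwards. A white spot at the ball of the foot (145 mm along +x) is not wanted
- spot (a point): the yellow spot, 20 mm across, on the heel of the boot's sole, about 200 mm above the bench (the heel end, the highest part of the boot, about 220 mm); origin at its centre on the sole's surface, +z square to the sole, pointing up out of it
- spool: bystander: blue spool 36 mm across, 40 mm high, standing; origin under its centre
- tin: bystander: flat round metal tin 64 mm across, 24 mm high; origin under its centre
- lift: bystander: cork heel lift about 80 by 60 by 18 mm; origin on its underside near the middle
- jar: bystander: jar 60 mm across, 85 mm high; origin under its centre
- hammer: bystander: hammer lying on the bench
- brush: bystander: brush lying on the bench
Not all that is in view belongs to the job. There is more than one size of the check_block; the one meant has the size given above. Several things look just like the rack: the one meant starts farthest to the robot's right.

How it is judged (in metres and radians):
On the way:
1. the gauge, held in the fingers, is pressed upright on the green mark of the check block with its plunger about half-way in (contact force between the fingers and gauge above 2 N and distance between gauge_tip and check_mark below 0.013 m and angle between gauge_tip's own z axis and vertical below 0.12 rad and contact force between gauge and check_block between 0.8 and 6 N and value of joint plunger between 0.002 and 0.009 m), for 0.5 s.
At the end, for the whole second after the job is handed in: Still held in the fingers and at rest: plunger tip within 9 mm of the yellow spot's centre, gauge within 7 degrees of square to the sole, plunger 2 to 9 mm in, pressing on the boot with 0.8 to 6 N, touching neither rack nor check block; boot shifted under 12 mm (contact force between the fingers and gauge above 2 N and distance between gauge_tip and spot below 0.009 m and angle between the z axis of gauge_tip and the z axis of spot, either way round below 0.12 rad and height (world z) of gauge_center above 0.2 m and contact force between gauge and boot between 0.8 and 6 N and value of joint plunger between 0.002 and 0.009 m and contact force between gauge and check_block below 0.1 N and contact force between gauge and rack below 0.1 N and linear speed of gauge below 0.02 m/s and distance of spot from where it was at the start of the episode below 0.012 m); the arm keeps its last pose, push and grip.
It fails at once if the gauge is pressed hard (over 15 N) on the boot or the check block (contact force between gauge and boot above 15 N or contact force between gauge and check_block above 15 N).
It fails at once if the boot is shifted by more than 12 mm (distance of spot from where it was at the start of the episode above 0.012 m).
It fails at once if one of the other things on the bench is moved by more than 15 mm (distance of any of spool, tin, lift, jar, hammer, brush from where it was at the start of the episode above 0.015 m).
It also fails if it takes over 61 s, if anything falls off the work surface, if the arm or the gripper's body presses on something with over 40 N, if the wrist force passes 120 N, or if a joint passes its speed limit or range.

## Working session

There is one attempt and no reset: what is moved stays moved. The work goes in short steps, Python scripts to look and compute and a tool call to move; the robot and the scene stay as the last step left them, time stands still between calls to the robot, and variables do not carry over. Pictures are saved under pics/ and viewed, and the job is handed in when it is done.

Besides the shell and the picture viewer there is one more tool, called after "Call:" by a JSON object that holds its "op" and its "data". jog_arm: Moves the arm, as the interface text tells. Its arguments: {"type":"object","properties":{"series":{"type":"array","items":{"type":"object","properties":{"x":{"type":"number"},"y":{"type":"number"},"z":{"type":"number"},"ax":{"type":"number"},"ay":{"type":"number"},"az":{"type":"number"},"gripper":{"type":"number"}}}},"grip_force":{"type":"number"}},"required":["series"]}

```bash
mkdir -p pics; ls
python3 - <<'E'
from workcell import ctrl
import cv2,numpy as np
for n in ("scene","top"):
    c=ctrl.capture(n); cv2.imwrite(f"pics/{n}0.png",c["color"])
    R=cv2.Rodrigues(np.array(c["rvec"],float))[0]
    print(n,c["fx"],c["fy"],c["cx"],c["cy"],c["D"],(-R.T@np.array(c["tvec"]).ravel()).round(1),R.round(3).tolist())
print(ctrl.get_state(),ctrl.tcp_to_grasp)
E
```

```text
pics
scene 379.54000875847345 379.54000875847345 279.29615845316863 209.59044618500505 [-0.01918848  0.          0.          0.          0.        ] [1211.3  193.3  909.8] [[-0.234, 0.972, -0.018], [0.694, 0.154, -0.703], [-0.68, -0.177, -0.711]]
top 440.862025668563 440.862025668563 280.4404136114761 211.52901942404887 [-0.1139281  0.         0.         0.         0.       ] [ 367.4   28.8 1412.2] [[-0.028, -1.0, -0.003], [-0.996, 0.028, -0.085], [0.085, 0.0, -0.996]]
{'time_s': 0.1, 'joint_pos': array([-1.47430797e+00,  3.81101443e-01,  1.29814666e+00, -1.39314715e-05,
        1.46357649e+00, -2.15337137e-01]), 'qd': array([-0.00206007, -0.0008632 , -0.00175829, -0.0016997 , -0.00024636,
       -0.00045375]), 'joint_torque': array([ 3.53254523e-03, -4.49224770e+01, -2.31655025e+01, -1.05470604e-04,
        3.67776302e-03, -3.78964657e-06]), 'eef_pos': array([ 168.6880145 , -523.22632354,  230.80102953]), 'tcp_rot': array([[ 9.51774658e-01,  3.06797952e-01, -1.32470637e-04],
       [ 3.06797879e-01, -9.51773902e-01,  1.22487626e-03],
       [ 2.49707432e-04, -1.20644789e-03, -9.99999241e-01]]), 'wrist_force': array([-0.55050478,  0.64579693, -0.19593934]), 'torque': array([-0.03116339, -0.04466498, -0.05216044]), 'gripper_width': 85.59566529016756} 18.700000000000003
```

View pics/scene0.png

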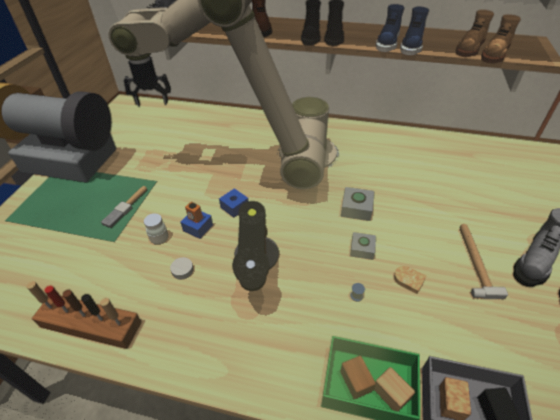

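View pics/top0.png

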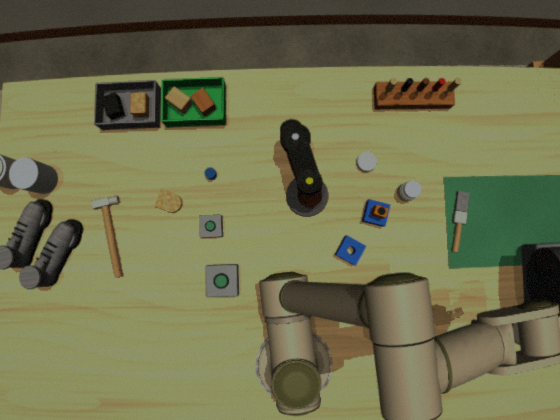

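The gauge (about (380,211) top, (194,212) scene) stands in the rightmost blue rack. The boot's yellow spot is at (309,181) top and (252,212) scene. The two candidate check blocks are at (210,227) and (222,281) in top. Next I measure them.

```bash
cat > h.py <<'E'
import cv2,numpy as np
def ray(c,uv):
    K=np.array([[c["fx"],0,c["cx"]],[0,c["fy"],c["cy"]],[0,0,1.]])
    p=cv2.undistortPoints(np.array(uv,float).reshape(-1,1,2),K,np.array(c["D"],float)).reshape(-1,2)
    R=cv2.Rodrigues(np.array(c["rvec"],float))[0]; o=-R.T@np.array(c["tvec"],float).ravel()
    d=np.c_[p,np.ones(len(p))]@R
    return o,d/np.linalg.norm(d,axis=1)[:,None]
def onz(c,uv,z):
    o,d=ray(c,uv); return o+d*((z-o[2])/d[:,2])[:,None]
def tri(c1,u1,c2,u2):
    o1,d1=ray(c1,u1);o2,d2=ray(c2,u2);d1=d1[0];d2=d2[0]
    s=np.linalg.lstsq(np.c_[d1,-d2],o2-o1,rcond=None)[0]
    a=o1+s[0]*d1;b=o2+s[1]*d2
    return (a+b)/2,np.linalg.norm(a-b)
def proj(c,P):
    K=np.array([[c["fx"],0,c["cx"]],[0,c["fy"],c["cy"]],[0,0,1.]])
    return cv2.projectPoints(np.array(P,float).reshape(-1,1,3),np.array(c["rvec"],float),np.array(c["tvec"],float),K,np.array(c["D"],float))[0].reshape(-1,2)
def blobs(c,lo,hi,amin=8,roi=None):
    hsv=cv2.cvtColor(c["color"],cv2.COLOR_BGR2HSV)
    m=cv2.inRange(hsv,lo,hi)
    if roi: 
        k=np.zeros_like(m);x0,y0,x1,y1=roi;k[y0:y1,x0:x1]=255;m&=k
    out=[]
    for q in cv2.findContours(m,cv2.RETR_EXTERNAL,cv2.CHAIN_APPROX_NONE)[0]:
        if len(q)>=5 and cv2.contourArea(q)>=amin: out.append(q)
    return m,sorted(out,key=cv2.contourArea)[::-1]
E
python3 - <<'E'
from workcell import ctrl
import pickle
C={n:ctrl.capture(n) for n in("scene","top")}
pickle.dump(C,open("c0.pkl","wb"))
import cv2,numpy as np
from h import *
cr=lambda n,x0,y0,x1,y1:cv2.resize(C[n]["color"][y0:y1,x0:x1],(400,300),interpolation=cv2.INTER_CUBIC)
a=np.hstack([cr("top",270,100,430,220),cr("top",340,180,420,240)])
b=np.hstack([cr("scene",170,170,290,260),cr("scene",330,180,410,240)])
cv2.imwrite("pics/crop0.png",np.vstack([a,b]))
for n in C:
  for nm,lo,hi in(("yellow",(24,150,120),(34,255,255)),("green",(45,60,30),(85,255,200)),("orange",(4,120,60),(18,255,255)),("blue",(105,120,40),(125,255,255))):
    for q in blobs(C[n],lo,hi,12)[1][:12]:
        r=cv2.minAreaRect(q); m=cv2.moments(q)
        print(n,nm,round(m["m10"]/m["m00"],1),round(m["m01"]/m["m00"],1),m["m00"],np.round(r[1],1),round(r[2],1))
E
```

```text
scene green 372.6 380.4 6530.0 [101.6  73.7] 11.3
scene green 84.1 205.0 6232.5 [141.7  66.4] 9.5
scene green 358.3 196.6 57.0 [ 7. 10.] 90.0
scene green 363.7 240.6 31.5 [5. 8.] 90.0
scene orange 84.5 321.7 2475.0 [97.4 42.8] 18.9
scene orange 358.5 374.1 585.5 [32.3 20.7] 65.2
scene orange 12.7 90.2 229.0 [23. 37.] 90.0
scene orange 454.8 410.2 195.5 [28.3 20.8] 14.9
scene orange 7.9 132.4 190.5 [34.6 17.4] 43.8
scene orange 194.6 211.7 120.5 [19.3 12.5] 52.1
scene orange 547.6 117.1 74.5 [ 4.4 51.5] 28.7
scene orange 498.3 41.9 61.5 [11. 13.] 90.0
scene orange 454.5 397.2 35.5 [11.4  7.6] 78.7
scene orange 464.7 394.5 29.0 [9.7 6.7] 33.7
scene orange 455.3 382.6 28.5 [12.7  7.8] 11.3
scene orange 445.6 386.3 17.5 [ 4. 14.] 0.0
scene blue 8.4 35.9 854.5 [63. 25.] 90.0
scene blue 232.9 198.7 251.0 [15.  22.2] 56.3
scene blue 6.4 191.0 180.0 [12.7 25.5] 45.0
scene blue 195.5 222.1 139.5 [14.4 27.9] 76.8
top yellow 309.1 180.4 23.5 [4.9 5.7] 45.0
top green 499.2 217.4 9252.0 [ 91.2 115.5] 87.7
top green 192.2 99.7 2739.0 [45.2 66.8] 86.8
top green 220.7 280.5 127.5 [13. 13.] 90.0
top green 209.8 225.5 56.0 [9. 8.] 90.0
top orange 342.7 339.8 1622.0 [57.7 52. ] 66.2
top orange 413.8 94.6 1339.5 [26.5 78. ] 89.1
top orange 510.5 286.2 837.5 [41.5 24.3] 86.6
top orange 111.6 241.2 454.5 [71.4  8.2] 78.7
top orange 283.4 164.4 409.0 [49.8 13.3] 70.5
top orange 442.9 318.3 393.5 [30. 29.] 82.9
top orange 201.8 99.9 271.0 [20.1 14.9] 54.0
top orange 380.3 211.0 111.0 [13.5  9.9] 20.6
top orange 261.1 310.0 100.5 [54.6  4.5] 79.6
top orange 537.9 63.6 52.0 [ 6. 11.] 90.0
top orange 8.3 190.3 50.5 [18.1  5.2] 6.3
top orange 37.4 195.1 49.0 [18.1  5.4] 8.1
top blue 350.2 249.9 462.5 [22.8 21.9] 26.6
top blue 373.6 213.4 260.5 [22.8 22.3] 14.0
top blue 210.0 173.1 61.5 [10.6  8.5] 45.0
```

View pics/crop0.png

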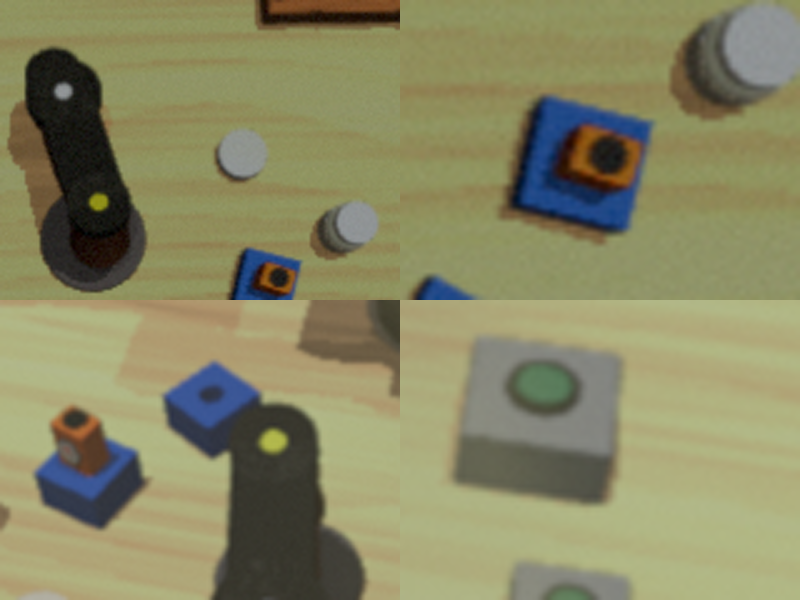

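The smaller block matches 70 mm, with its mark about 8.5 px = 26 mm. Next I compute the 3D points.

Run:
```python
import pickle
from h import *
C=pickle.load(open("c0.pkl","rb"));S,T=C["scene"],C["top"]
def cen(c,lo,hi,roi,amin=4):
    m,b=blobs(c,lo,hi,amin,roi)
    q=b[0];mm=np.zeros_like(m);cv2.drawContours(mm,[q],-1,255,-1);ys,xs=np.nonzero(mm&m if 0 else mm)
    return (xs.mean(),ys.mean()),len(xs),np.round(cv2.minAreaRect(q)[1],1)
G=((40,50,30),(90,255,220))
for nm,rs,rt,lo,hi in (
 ("smallmark",(350,230,376,252),(200,216,220,236),*G),
 ("bigmark",(345,185,372,205),(208,268,234,292),*G),
 ("yellow",(240,200,262,224),(300,170,320,190),(22,100,90),(38,255,255)),
 ("white",(240,255,262,275),(285,125,305,147),(0,0,110),(179,70,255)),
 ("button",(180,196,205,214),(372,200,392,220),(0,0,0),(179,255,60))):
    try:
        a=cen(S,lo,hi,rs);b=cen(T,lo,hi,rt);p,e=tri(S,a[0],T,b[0])
        print(nm,a,b,p.round(1),"gap",e.round(1))
    except Exception as ex: print(nm,ex)
    if "mark" in nm: print("  z40",onz(S,a[0],40).round(1),onz(T,b[0],40).round(1))
    if nm=="button": print("  z104",onz(S,a[0],104).round(1),onz(T,b[0],104).round(1))
# blocks size in top (top face z=36), rack blue
hsv=cv2.cvtColor(T["color"],cv2.COLOR_BGR2HSV)
for nm,roi,z,lo,hi in(("small",(192,208,228,245),36,(0,0,0),(179,75,255)),("big",(198,256,246,304),36,(0,0,0),(179,75,255)),("rack",(358,194,396,232),45,(100,100,30),(130,255,255))):
    m,b=blobs(T,lo,hi,50,roi)
    q=max(b,key=cv2.contourArea)
    box=cv2.boxPoints(cv2.minAreaRect(cv2.convexHull(q)));P=onz(T,box,z)
    print(nm,P[:,:2].round(0).tolist(),"c",P.mean(0).round(1),[round(float(np.linalg.norm(P[i]-P[(i+1)%4])),1) for i in range(4)],[round(float(np.degrees(np.arctan2(*(P[(i+1)%4]-P[i])[[1,0]])))) for i in range(4)])
```

```text
smallmark ((np.float64(363.75), np.float64(240.71428571428572)), 56, array([7., 8.])) ((np.float64(209.88888888888889), np.float64(225.5)), 72, array([9., 8.])) [446.6 252.   34.9] gap 0.7
  z40 [[451.  252.1  40. ]] [[446.3 250.9  40. ]]
bigmark ((np.float64(358.30864197530866), np.float64(196.5185185185185)), 81, array([ 7., 11.])) ((np.float64(220.62987012987014), np.float64(280.5)), 154, array([13., 13.])) [275.6 218.6  51.7] gap 0.3
  z40 [[262.8 218.8  40. ]] [[274.7 220.4  40. ]]
yellow ((np.float64(251.5), np.float64(211.85714285714286)), 56, array([7.8, 7.8])) ((np.float64(309.0), np.float64(180.5)), 38, array([5., 6.])) [554.9 -52.8 198.8] gap 0.3
white ((np.float64(250.0701754385965), np.float64(263.64912280701753)), 57, array([7., 8.])) ((np.float64(294.7931034482759), np.float64(136.0)), 29, array([4., 6.])) [691.8 -18.6 163.1] gap 0.2
button ((np.float64(192.0), np.float64(205.5)), 14, array([2.7, 4. ])) ((np.float64(381.1842105263158), np.float64(210.68421052631578)), 38, array([6., 6.])) [ 473.5 -274.7   95.9] gap 0.7
  z104 [[ 480.8 -270.4  104. ]] [[ 472.7 -272.5  104. ]]
small [[479.0, 312.0], [483.0, 216.0], [413.0, 212.0], [409.0, 308.0]] c [446.1 262.   36. ] [96.3, 70.1, 95.9, 70.3] [-88, -177, 92, 3]
big [[326.0, 291.0], [327.0, 167.0], [226.0, 166.0], [224.0, 289.0]] c [275.5 228.4  36. ] [123.9, 101.7, 123.4, 102.0] [-89, -179, 91, 1]
rack [[448.0, -225.0], [516.0, -245.0], [496.0, -315.0], [429.0, -295.0]] c [ 472.2 -269.9   45. ] [70.3, 73.4, 70.4, 73.1] [-17, -106, 163, 74]
```

Measured points:

| Item | Result | Check |
|---|---|---|
| Check block | 70 mm, mark at (446.5, 251) | matches the given size |
| Gauge axis | (472.5, -272.3) | agrees with the rack centre |
| Yellow to white spot | 145.5 mm apart | 145 mm expected |
| Sole tilt | about 0.248 rad | within the 0.20–0.38 range |
| Boot yaw | about 14° | – |

Next I compute the moves.

```bash
cat > plan.py <<'E'
import numpy as np, pickle, os
from scipy.spatial.transform import Rotation as Ro
F="cmd.pkl"
def load(): return pickle.load(open(F,"rb"))
def down(yaw): # y axis at yaw deg, z down
    a=np.radians(yaw); y=np.array([np.cos(a),np.sin(a),0]); z=np.array([0,0,-1.]); return np.c_[np.cross(y,z),y,z]
if not os.path.exists(F): pickle.dump((np.array([168.719,-523.464,231.322]),down(np.degrees(-1.474+.215))),open(F,"wb"))
def delta(P,R):
    p,r=load(); return ((np.array(P)-p)@r/10).round(2), np.degrees(Ro.from_matrix(r.T@R).as_rotvec()).round(1)
def done(s,w=(0,0,0)): # record issued row (cm,deg)
    p,r=load(); n=(p+r@np.array(s)*10, r@Ro.from_rotvec(np.radians(w)).as_matrix()); pickle.dump(n,open(F,"wb")); return n
E
python3 - <<'E'
from plan import *; from h import *
C=pickle.load(open("c0.pkl","rb"));T=C["top"]
print(load()); print(delta((472.5,-272.3,180),down(-106.5)))
print("jar",onz(T,[(412,187)],85),"tin",onz(T,[(367,162)],24))
E
```

```text
(array([ 168.719, -523.464,  231.322]), array([[ 0.95178405,  0.30676885,  0.        ],
       [ 0.30676885, -0.95178405,  0.        ],
       [ 0.        ,  0.        , -1.        ]]))
(array([ 36.62, -14.59,   5.13]), array([ 0. ,  0. , 34.4]))
jar [[ 544.40508247 -376.18377667   85.        ]] tin [[ 637.04461788 -252.82210459   24.        ]]
```

Call:
{"op": "jog_arm", "data": {"series": [{"x":5,"y":-2,"z":0.5,"az":8,"gripper":0},{"x":10,"y":-4,"z":1,"az":16,"gripper":0},{"x":16,"y":-6.4,"z":2,"az":24,"gripper":0},{"x":22,"y":-8.8,"z":3,"az":34.4,"gripper":0},{"x":28,"y":-11.2,"z":4,"az":34.4,"gripper":0},{"x":33,"y":-13.2,"z":4.8,"az":34.4,"gripper":0},{"x":36.6,"y":-14.6,"z":5.1,"az":34.4,"gripper":0},{"x":36.6,"y":-14.6,"z":5.1,"az":34.4,"gripper":0},{"x":36.6,"y":-14.6,"z":5.1,"az":34.4,"gripper":0}], "grip_force": 30}}

```text
invalid input
```

Call:
{"op": "jog_arm", "data": {"series": [{"x":5.0,"y":-2.0,"z":0.5,"ax":0.0,"ay":0.0,"az":8.0,"gripper":0.0},{"x":10.0,"y":-4.0,"z":1.0,"ax":0.0,"ay":0.0,"az":16.0,"gripper":0.0},{"x":16.0,"y":-6.4,"z":2.0,"ax":0.0,"ay":0.0,"az":24.0,"gripper":0.0},{"x":22.0,"y":-8.8,"z":3.0,"ax":0.0,"ay":0.0,"az":34.4,"gripper":0.0},{"x":28.0,"y":-11.2,"z":4.0,"ax":0.0,"ay":0.0,"az":34.4,"gripper":0.0},{"x":33.0,"y":-13.2,"z":4.8,"ax":0.0,"ay":0.0,"az":34.4,"gripper":0.0},{"x":36.6,"y":-14.6,"z":5.1,"ax":0.0,"ay":0.0,"az":34.4,"gripper":0.0},{"x":36.6,"y":-14.6,"z":5.1,"ax":0.0,"ay":0.0,"az":34.4,"gripper":0.0},{"x":36.6,"y":-14.6,"z":5.1,"ax":0.0,"ay":0.0,"az":34.4,"gripper":0.0}], "grip_force": 30}}

```text
time_s: 1.32
eef_pos: [472.0, -272.5, 180.2]
tcp_rot: [[0.959, -0.284, -0.0], [-0.284, -0.959, -0.0], [-0.0, 0.0, -1.0]]
wrist_force: [0.6, -0.8, 0.4]
gripper_width: 85.2
```

```bash
python3 - <<'E'
from plan import *; from workcell import ctrl; import cv2
print(done((36.6,-14.6,5.1),(0,0,34.4)))
for n,(x0,y0) in(("scene",(130,150)),("top",(330,150))):
    c=ctrl.capture(n); cv2.imwrite(f"pics/a_{n}.png",cv2.resize(c["color"][y0:y0+90,x0:x0+120],(480,360),interpolation=cv2.INTER_CUBIC))
E
python3 -c "
import cv2,numpy as np
cv2.imwrite('pics/a.png',np.hstack([cv2.imread('pics/a_scene.png')[:, :400],cv2.imread('pics/a_top.png')[:, :400]]))"
```

```text
(array([ 472.28371035, -272.22613138,  180.322     ]), array([[ 0.95864414, -0.28460747,  0.        ],
       [-0.28460747, -0.95864414,  0.        ],
       [ 0.        ,  0.        , -1.        ]]))
```

View pics/a.png

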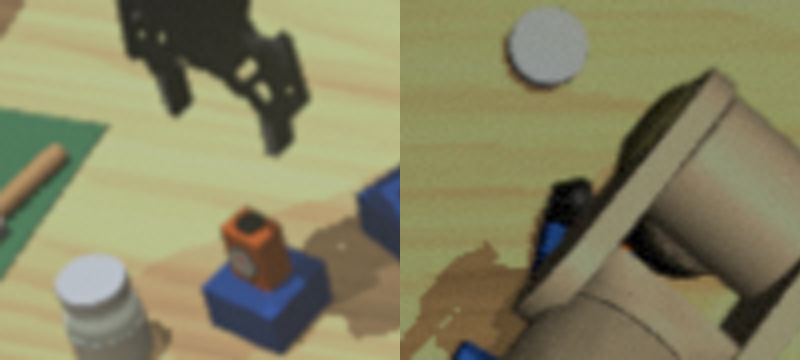

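The open jaws hang above the gauge, lined up with its 40 mm width, and the dial faces the left-front (−16.5°). I'll go down and grip.

Call:
{"op": "jog_arm", "data": {"series": [{"x":0.0,"y":0.0,"z":4.0,"ax":0.0,"ay":0.0,"az":0.0,"gripper":0.0},{"x":0.0,"y":0.0,"z":8.0,"ax":0.0,"ay":0.0,"az":0.0,"gripper":0.0},{"x":0.0,"y":0.0,"z":11.0,"ax":0.0,"ay":0.0,"az":0.0,"gripper":0.0},{"x":0.0,"y":0.0,"z":12.3,"ax":0.0,"ay":0.0,"az":0.0,"gripper":0.0},{"x":0.0,"y":0.0,"z":12.3,"ax":0.0,"ay":0.0,"az":0.0,"gripper":0.0},{"x":0.0,"y":0.0,"z":12.3,"ax":0.0,"ay":0.0,"az":0.0,"gripper":0.0}], "grip_force": 30}}

```text
time_s: 2.17
eef_pos: [472.7, -272.9, 58.5]
tcp_rot: [[0.959, -0.285, 0.002], [-0.285, -0.959, -0.002], [0.002, 0.001, -1.0]]
wrist_force: [-0.3, 0.3, 0.7]
gripper_width: 85.3
```

Call:
{"op": "jog_arm", "data": {"series": [{"x":0.0,"y":0.0,"z":0.0,"ax":0.0,"ay":0.0,"az":0.0,"gripper":1.0},{"x":0.0,"y":0.0,"z":0.0,"ax":0.0,"ay":0.0,"az":0.0,"gripper":1.0},{"x":0.0,"y":0.0,"z":0.0,"ax":0.0,"ay":0.0,"az":0.0,"gripper":1.0},{"x":0.0,"y":0.0,"z":0.0,"ax":0.0,"ay":0.0,"az":0.0,"gripper":1.0},{"x":0.0,"y":0.0,"z":0.0,"ax":0.0,"ay":0.0,"az":0.0,"gripper":1.0},{"x":0.0,"y":0.0,"z":0.0,"ax":0.0,"ay":0.0,"az":0.0,"gripper":1.0},{"x":0.0,"y":0.0,"z":0.0,"ax":0.0,"ay":0.0,"az":0.0,"gripper":1.0},{"x":0.0,"y":0.0,"z":0.0,"ax":0.0,"ay":0.0,"az":0.0,"gripper":1.0}], "grip_force": 40}}

```text
time_s: 3.18
eef_pos: [472.5, -272.3, 57.9]
tcp_rot: [[0.959, -0.285, 0.001], [-0.285, -0.959, -0.001], [0.001, 0.0, -1.0]]
wrist_force: [-0.1, 0.6, 5.1]
gripper_width: 40.2
```

Call:
{"op": "jog_arm", "data": {"series": [{"x":0.0,"y":0.0,"z":-1.0,"ax":0.0,"ay":0.0,"az":0.0,"gripper":1.0},{"x":0.0,"y":0.0,"z":-3.5,"ax":0.0,"ay":0.0,"az":0.0,"gripper":1.0},{"x":0.0,"y":0.0,"z":-7.0,"ax":0.0,"ay":0.0,"az":0.0,"gripper":1.0},{"x":0.0,"y":0.0,"z":-11.0,"ax":0.0,"ay":0.0,"az":0.0,"gripper":1.0},{"x":0.0,"y":0.0,"z":-15.0,"ax":0.0,"ay":0.0,"az":0.0,"gripper":1.0},{"x":0.0,"y":0.0,"z":-17.0,"ax":0.0,"ay":0.0,"az":0.0,"gripper":1.0},{"x":0.0,"y":0.0,"z":-17.0,"ax":0.0,"ay":0.0,"az":0.0,"gripper":1.0},{"x":0.0,"y":0.0,"z":-17.0,"ax":0.0,"ay":0.0,"az":0.0,"gripper":1.0}], "grip_force": 40}}

```text
time_s: 4.18
eef_pos: [471.9, -271.8, 226.2]
tcp_rot: [[0.959, -0.285, -0.002], [-0.285, -0.959, 0.002], [-0.002, -0.001, -1.0]]
wrist_force: [-0.6, 0.4, -1.6]
gripper_width: 39.9
```

Run:
```python
from plan import *; from workcell import ctrl; import cv2
done((0,0,12.3)); print(done((0,0,-17.0)))
s=ctrl.get_state(); print(s["eef_pos"],s["wrist_force"],s["gripper_width"],s["time_s"])
n=ctrl.capture("scene"); pickle.dump(n,open("c1.pkl","wb"))
cv2.imwrite("pics/b.png",cv2.resize(n["color"][110:230,120:280],(800,600),interpolation=cv2.INTER_CUBIC))
for yaw in(-60,-40,-20): print(yaw,delta((446.5,251,200),down(yaw)))
```

```text
(array([ 472.28371035, -272.22613138,  227.322     ]), array([[ 0.95864414, -0.28460747,  0.        ],
       [-0.28460747, -0.95864414,  0.        ],
       [ 0.        ,  0.        , -1.        ]]))
[ 471.86492381 -271.84532187  226.19759455] [-0.63046878  0.41399512 -1.57017651] 39.906440750147645 4.175
-60 (array([-17.36, -49.42,   2.73]), array([  0. ,   0. , -46.5]))
-40 (array([-17.36, -49.42,   2.73]), array([  0. ,   0. , -66.5]))
-20 (array([-17.36, -49.42,   2.73]), array([  0. ,   0. , -86.5]))
```

View pics/b.png

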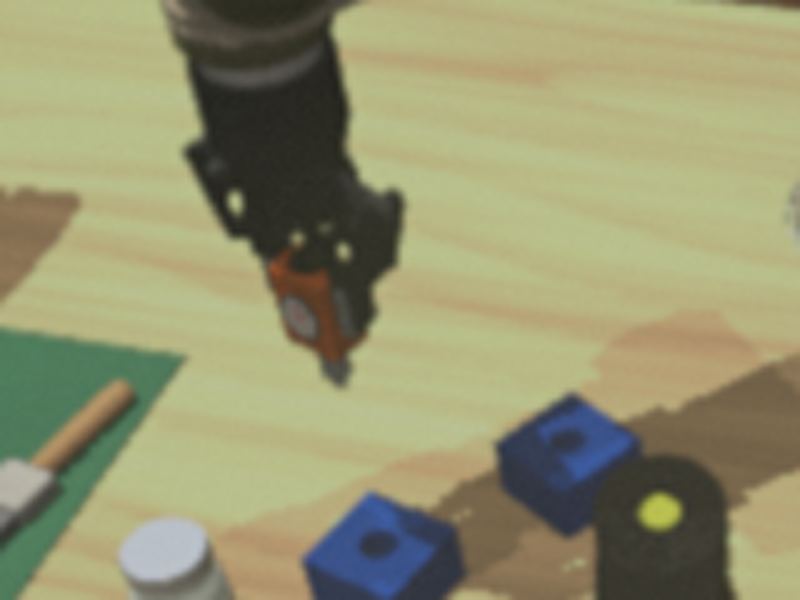

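Call:
{"op": "jog_arm", "data": {"series": [{"x":-3.0,"y":-4.9,"z":-2.0,"ax":0.0,"ay":0.0,"az":-5.0,"gripper":1.0},{"x":-6.0,"y":-9.8,"z":-3.5,"ax":0.0,"ay":0.0,"az":-10.0,"gripper":1.0},{"x":-9.0,"y":-14.8,"z":-4.3,"ax":0.0,"ay":0.0,"az":-16.0,"gripper":1.0},{"x":-11.8,"y":-19.7,"z":-4.3,"ax":0.0,"ay":0.0,"az":-22.0,"gripper":1.0},{"x":-13.6,"y":-25.0,"z":-4.0,"ax":0.0,"ay":0.0,"az":-28.0,"gripper":1.0},{"x":-15.0,"y":-30.5,"z":-3.0,"ax":0.0,"ay":0.0,"az":-34.0,"gripper":1.0},{"x":-16.0,"y":-36.0,"z":-2.0,"ax":0.0,"ay":0.0,"az":-40.0,"gripper":1.0},{"x":-16.8,"y":-41.5,"z":-0.5,"ax":0.0,"ay":0.0,"az":-46.5,"gripper":1.0},{"x":-17.2,"y":-46.5,"z":1.5,"ax":0.0,"ay":0.0,"az":-46.5,"gripper":1.0},{"x":-17.4,"y":-49.4,"z":2.7,"ax":0.0,"ay":0.0,"az":-46.5,"gripper":1.0},{"x":-17.4,"y":-49.4,"z":2.7,"ax":0.0,"ay":0.0,"az":-46.5,"gripper":1.0},{"x":-17.4,"y":-49.4,"z":2.7,"ax":0.0,"ay":0.0,"az":-46.5,"gripper":1.0}], "grip_force": 40}}

```text
time_s: 5.72
eef_pos: [445.9, 250.3, 200.0]
tcp_rot: [[0.866, 0.499, -0.001], [0.499, -0.866, -0.001], [-0.001, -0.0, -1.0]]
wrist_force: [-1.1, 0.4, -2.0]
gripper_width: 39.9
```

Run:
```python
from plan import *; from workcell import ctrl; import cv2; from h import *
c1=pickle.load(open("c1.pkl","rb"))
print("pred tip,bodycentre", proj(c1,[(471.9,-271.8,176.3),(471.9,-271.8,240.8)]))
print(done((-17.4,-49.4,2.7),(0,0,-46.5)))
s=ctrl.get_state(); print(s["eef_pos"],s["wrist_force"],s["joint_pos"].round(2),s["time_s"])
S=ctrl.capture("scene");T=ctrl.capture("top")
p=s["eef_pos"]; print(proj(S,[p-[0,0,50],p+[0,0,14.5]]),proj(T,[p-[0,0,50],p+[0,0,14.5]]))
def cr(im,u,v): return cv2.resize(im[v-45:v+45,u-30:u+30],(400,600),interpolation=cv2.INTER_CUBIC)
u,v=proj(S,[p])[0].astype(int);a=cr(S["color"],u,v);print("scene crop centre",u,v)
u,v=proj(T,[p])[0].astype(int);b=cr(T["color"],u,v);print("top",u,v)
cv2.imwrite("pics/c.png",np.hstack([a,b]))
```

```text
pred tip,bodycentre [[188.26288493 185.73719511]
 [183.93834319 168.52247106]]
(array([446.07571818, 250.86577368, 200.322     ]), array([[ 0.86633404,  0.49946504,  0.        ],
       [ 0.49946504, -0.86633404,  0.        ],
       [ 0.        ,  0.        , -1.        ]]))
[445.88191156 250.29622752 200.02579689] [-1.14434632  0.3505559  -1.98117034] [ 0.28  0.34  1.46 -0.    1.35  1.33] 5.725
[[368.83487947 213.6507642 ]
 [372.47282153 196.73851131]] [[203.90771268 223.6232244 ]
 [199.77679302 222.2682334 ]]
scene crop centre 371 200
top 200 222
```

View pics/c.png

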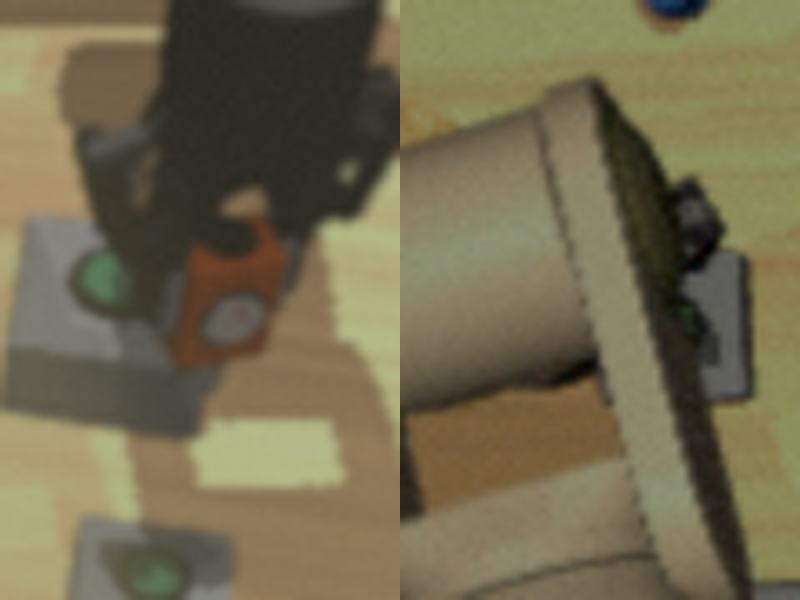

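Call:
{"op": "jog_arm", "data": {"series": [{"x":0.14,"y":0.0,"z":4.0,"ax":0.0,"ay":0.0,"az":0.0,"gripper":1.0},{"x":0.14,"y":0.0,"z":8.0,"ax":0.0,"ay":0.0,"az":0.0,"gripper":1.0},{"x":0.14,"y":0.0,"z":9.5,"ax":0.0,"ay":0.0,"az":0.0,"gripper":1.0},{"x":0.14,"y":0.0,"z":10.3,"ax":0.0,"ay":0.0,"az":0.0,"gripper":1.0},{"x":0.14,"y":0.0,"z":10.6,"ax":0.0,"ay":0.0,"az":0.0,"gripper":1.0},{"x":0.14,"y":0.0,"z":10.6,"ax":0.0,"ay":0.0,"az":0.0,"gripper":1.0},{"x":0.14,"y":0.0,"z":10.6,"ax":0.0,"ay":0.0,"az":0.0,"gripper":1.0}], "grip_force": 40}}

```text
time_s: 6.7
eef_pos: [447.6, 251.6, 94.9]
tcp_rot: [[0.866, 0.499, 0.001], [0.499, -0.866, 0.0], [0.001, 0.0, -1.0]]
wrist_force: [0.2, 0.4, -1.8]
gripper_width: 40.0
```

Run:
```python
from plan import *; from workcell import ctrl; import cv2; from h import *
print(done((.14,0,10.6)))
s=ctrl.get_state(); print(s["eef_pos"],s["wrist_force"],s["time_s"])
S=ctrl.capture("scene")
p=s["eef_pos"]; print(proj(S,[p-[0,0,50],p+[0,0,14.5],(447.5,251.3,40)]))
cv2.imwrite("pics/d.png",cv2.resize(S["color"][200:275,320:420],(800,600),interpolation=cv2.INTER_CUBIC))
```

```text
(array([447.28858584, 251.56502474,  94.322     ]), array([[ 0.86633404,  0.49946504,  0.        ],
       [ 0.49946504, -0.86633404,  0.        ],
       [ 0.        ,  0.        , -1.        ]]))
[447.56905932 251.63332091  94.94623766] [ 0.22375183  0.38053276 -1.76944936] 6.7
[[363.9372978  238.75379142]
 [367.13009845 224.05799946]
 [363.59181487 239.79516828]]
```

View pics/d.png

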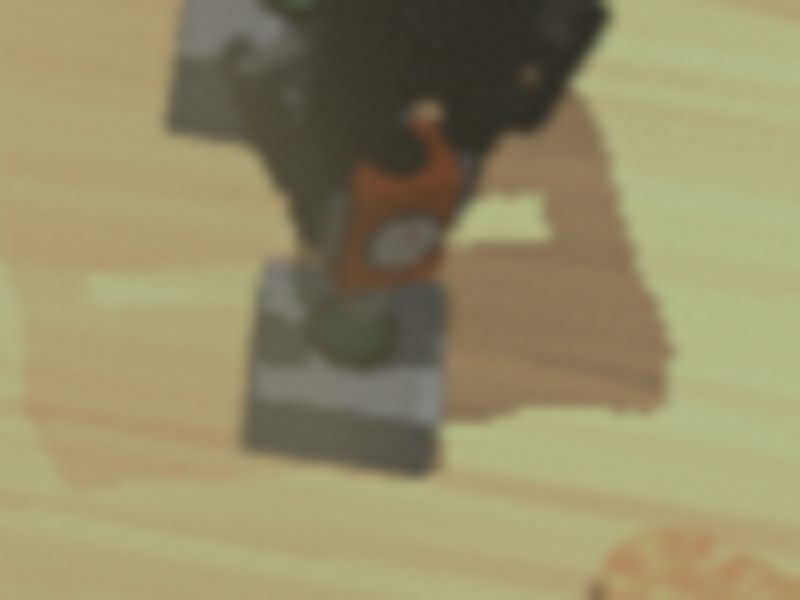

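The tip hovers over the green mark, about (364,241) in the scene picture. I'll press in small steps.

Call:
{"op": "jog_arm", "data": {"series": [{"x":0.0,"y":0.0,"z":0.3,"ax":0.0,"ay":0.0,"az":0.0,"gripper":1.0},{"x":0.0,"y":0.0,"z":0.5,"ax":0.0,"ay":0.0,"az":0.0,"gripper":1.0},{"x":0.0,"y":0.0,"z":0.6,"ax":0.0,"ay":0.0,"az":0.0,"gripper":1.0},{"x":0.0,"y":0.0,"z":0.6,"ax":0.0,"ay":0.0,"az":0.0,"gripper":1.0},{"x":0.0,"y":0.0,"z":0.6,"ax":0.0,"ay":0.0,"az":0.0,"gripper":1.0}], "grip_force": 40}}

```text
time_s: 7.38
eef_pos: [447.3, 251.6, 88.4]
tcp_rot: [[0.866, 0.499, 0.0], [0.499, -0.866, 0.0], [0.0, -0.0, -1.0]]
wrist_force: [-0.6, 0.1, -0.2]
gripper_width: 40.1
```

Call:
{"op": "jog_arm", "data": {"series": [{"x":0.0,"y":0.0,"z":0.15,"ax":0.0,"ay":0.0,"az":0.0,"gripper":1.0},{"x":0.0,"y":0.0,"z":0.25,"ax":0.0,"ay":0.0,"az":0.0,"gripper":1.0},{"x":0.0,"y":0.0,"z":0.25,"ax":0.0,"ay":0.0,"az":0.0,"gripper":1.0},{"x":0.0,"y":0.0,"z":0.25,"ax":0.0,"ay":0.0,"az":0.0,"gripper":1.0}], "grip_force": 40}}

```text
time_s: 7.88
eef_pos: [447.3, 251.6, 85.9]
tcp_rot: [[0.866, 0.5, 0.0], [0.5, -0.866, 0.0], [0.0, 0.0, -1.0]]
wrist_force: [-0.1, -0.2, 0.4]
gripper_width: 39.9
```

Call:
{"op": "jog_arm", "data": {"series": [{"x":0.0,"y":0.0,"z":0.1,"ax":0.0,"ay":0.0,"az":0.0,"gripper":1.0},{"x":0.0,"y":0.0,"z":0.1,"ax":0.0,"ay":0.0,"az":0.0,"gripper":1.0},{"x":0.0,"y":0.0,"z":0.1,"ax":0.0,"ay":0.0,"az":0.0,"gripper":1.0},{"x":0.0,"y":0.0,"z":0.1,"ax":0.0,"ay":0.0,"az":0.0,"gripper":1.0},{"x":0.0,"y":0.0,"z":0.1,"ax":0.0,"ay":0.0,"az":0.0,"gripper":1.0},{"x":0.0,"y":0.0,"z":0.1,"ax":0.0,"ay":0.0,"az":0.0,"gripper":1.0},{"x":0.0,"y":0.0,"z":0.1,"ax":0.0,"ay":0.0,"az":0.0,"gripper":1.0},{"x":0.0,"y":0.0,"z":0.1,"ax":0.0,"ay":0.0,"az":0.0,"gripper":1.0},{"x":0.0,"y":0.0,"z":0.1,"ax":0.0,"ay":0.0,"az":0.0,"gripper":1.0},{"x":0.0,"y":0.0,"z":0.1,"ax":0.0,"ay":0.0,"az":0.0,"gripper":1.0},{"x":0.0,"y":0.0,"z":0.1,"ax":0.0,"ay":0.0,"az":0.0,"gripper":1.0},{"x":0.0,"y":0.0,"z":0.1,"ax":0.0,"ay":0.0,"az":0.0,"gripper":1.0}], "grip_force": 40}}

```text
time_s: 9.38
eef_pos: [447.3, 251.6, 84.8]
tcp_rot: [[0.866, 0.499, 0.0], [0.499, -0.866, 0.0], [0.0, -0.0, -1.0]]
wrist_force: [0.4, -0.3, 0.2]
gripper_width: 40.3
```

Run:
```python
from plan import *; from workcell import ctrl; import cv2; from h import *
done((0,0,.6));done((0,0,.25));print(done((0,0,.1)))
s=ctrl.get_state(); print(s["eef_pos"],s["wrist_force"],s["time_s"])
S=ctrl.capture("scene")
p=s["eef_pos"]; print(proj(S,[p-[0,0,50],p+[0,0,14.5],(447.5,251.3,40)]))
cv2.imwrite("pics/e.png",cv2.resize(S["color"][200:275,320:420],(800,600),interpolation=cv2.INTER_CUBIC))
```

```text
(array([447.28858584, 251.56502474,  84.822     ]), array([[ 0.86633404,  0.49946504,  0.        ],
       [ 0.49946504, -0.86633404,  0.        ],
       [ 0.        ,  0.        , -1.        ]]))
[447.30374179 251.56503536  84.84825893] [ 0.35542873 -0.3176049   0.23791196] 9.375
[[363.44476834 240.87592386]
 [366.59586505 226.36983275]
 [363.59181487 239.79516828]]
```

View pics/e.png

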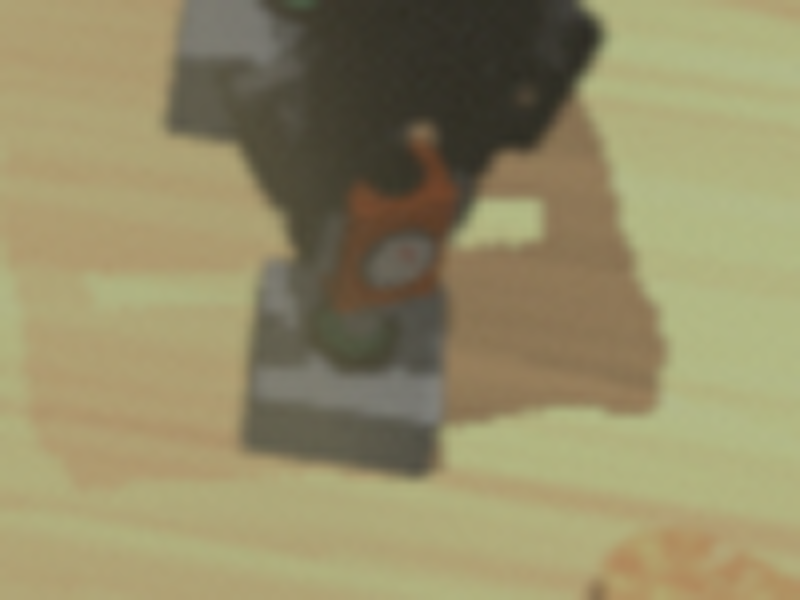

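The check-mark press is done: about 5 mm in, about 2.4 N, held 1.5 s. Triangulating the mark gave z 34.9 where 40 is known, so the scene camera has a bias of roughly 1 px. I'll correct the spot with that offset.

Run:
```python
from plan import *; from h import *
C=pickle.load(open("c0.pkl","rb"));S,T=C["scene"],C["top"]
b=np.array([363.75,240.71])-proj(S,onz(T,[(209.89,225.5)],40))[0]; print("bias",b)
for k in(0,1):
    y,_=tri(S,np.array([251.5,211.86])-k*b,T,(309.0,180.5)); w,_=tri(S,np.array([250.07,263.65])-k*b,T,(294.8,136.0))
    d=w-y; h=np.hypot(*d[:2]); print(k,y.round(1),w.round(1),"L",np.linalg.norm(d).round(1),"tilt",np.arctan2(-d[2],h).round(3),"yaw",np.degrees(np.arctan2(d[1],d[0])).round(1))
# jack base centre (z=14) from geometry: expected origin = y-70 n
t,a=.25,np.radians(14)
n=np.array([np.sin(t)*np.cos(a),np.sin(t)*np.sin(a),np.cos(t)]); print(n, y-70*n, "base px",proj(T,[np.r_[(y-70*n)[:2],14]]))
bx=np.array([np.cos(t)*np.cos(a),np.cos(t)*np.sin(a),-np.sin(t)]); R=np.c_[bx,np.cross(-n,bx)*0,-n]; R[:,1]=np.cross(-n,bx)
y0=np.array([555,-52.8,201.])
for q in(150,80,58,45): print(q,(y0+q*n).round(1),delta(y0+q*n,R))
print(R)
```

```text
bias [0.27540665 1.2298428 ]
0 [554.9 -52.8 198.8] [691.8 -18.6 163.1] L 145.6 tilt 0.248 yaw 14.0
1 [554.4 -53.  202.8] [691.  -18.8 166.8] L 145.3 tilt 0.25 yaw 14.0
[0.240055   0.05985243 0.96891242] [537.61129942 -57.14282693 135.00229457] base px [[307.00552859 194.75816684]]
150 [591.  -43.8 346.3] (array([ -2.3 ,  32.77, -26.15]), array([  2. , -14.2,  15.9]))
80 [574.2 -48.  278.5] (array([ -3.97,  32.29, -19.37]), array([  2. , -14.2,  15.9]))
58 [568.9 -49.3 257.2] (array([ -4.49,  32.14, -17.24]), array([  2. , -14.2,  15.9]))
45 [565.8 -50.1 244.6] (array([ -4.8 ,  32.05, -15.98]), array([  2. , -14.2,  15.9]))
[[ 9.40131582e-01  2.41921896e-01 -2.40055004e-01]
 [ 2.34401130e-01 -9.70295726e-01 -5.98524348e-02]
 [-2.47403959e-01  6.93889390e-18 -9.68912422e-01]]
```

Call:
{"op": "jog_arm", "data": {"series": [{"x":0.0,"y":0.0,"z":-2.0,"ax":0.0,"ay":0.0,"az":0.0,"gripper":1.0},{"x":0.0,"y":0.0,"z":-7.0,"ax":0.0,"ay":0.0,"az":0.0,"gripper":1.0},{"x":0.0,"y":0.0,"z":-13.0,"ax":0.0,"ay":0.0,"az":0.0,"gripper":1.0},{"x":0.0,"y":2.0,"z":-19.0,"ax":0.0,"ay":0.0,"az":0.0,"gripper":1.0},{"x":-0.3,"y":6.0,"z":-23.5,"ax":0.0,"ay":0.0,"az":0.0,"gripper":1.0},{"x":-0.7,"y":11.0,"z":-26.2,"ax":0.4,"ay":-2.8,"az":3.2,"gripper":1.0},{"x":-1.1,"y":16.5,"z":-26.2,"ax":0.8,"ay":-5.7,"az":6.4,"gripper":1.0},{"x":-1.5,"y":22.0,"z":-26.2,"ax":1.2,"ay":-8.5,"az":9.6,"gripper":1.0},{"x":-1.9,"y":27.5,"z":-26.2,"ax":1.6,"ay":-11.4,"az":12.8,"gripper":1.0},{"x":-2.3,"y":32.8,"z":-26.2,"ax":2.0,"ay":-14.2,"az":15.9,"gripper":1.0},{"x":-2.3,"y":32.8,"z":-26.2,"ax":2.0,"ay":-14.2,"az":15.9,"gripper":1.0},{"x":-2.3,"y":32.8,"z":-26.2,"ax":2.0,"ay":-14.2,"az":15.9,"gripper":1.0}], "grip_force": 40}}

```text
time_s: 10.92
eef_pos: [591.1, -43.9, 346.4]
tcp_rot: [[0.94, 0.242, -0.24], [0.235, -0.97, -0.059], [-0.247, -0.001, -0.969]]
wrist_force: [0.1, 0.3, -1.0]
gripper_width: 39.8
```

Run:
```python
from plan import *; from workcell import ctrl
print(done((-2.3,32.8,-26.2),(2,-14.2,15.9)))
s=ctrl.get_state(); print(s["eef_pos"],s["tcp_rot"],s["wrist_force"],s["joint_pos"].round(2),s["time_s"])
n=np.array([.240055,.05985243,.96891242]);y=np.array([554.6,-52.9,201.5])
p,R=load()
for q in(80,62): print(q,delta(y+q*n,R))
```

```text
(array([591.18743575, -44.08023735, 346.822     ]), array([[ 9.40330023e-01,  2.41593790e-01, -2.39607780e-01],
       [ 2.34140863e-01, -9.70377467e-01, -5.95451739e-02],
       [-2.46895735e-01, -1.09857606e-04, -9.69042045e-01]]))
[591.13699192 -43.88736911 346.36957148] [[ 9.40100706e-01  2.41829971e-01 -2.40268450e-01]
 [ 2.34506401e-01 -9.70318300e-01 -5.90689826e-02]
 [-2.47421525e-01 -8.13697320e-04 -9.68907595e-01]] [ 0.05149222  0.2920443  -1.01870949] [-0.22  0.54  0.73 -0.13  2.09  1.05] 10.925
80 (array([-0.05, -0.03,  7.01]), array([0., 0., 0.]))
62 (array([-0.06, -0.03,  8.81]), array([0., 0., 0.]))
```

Call:
{"op": "jog_arm", "data": {"series": [{"x":0.0,"y":0.0,"z":3.0,"ax":0.0,"ay":0.0,"az":0.0,"gripper":1.0},{"x":-0.05,"y":0.0,"z":6.0,"ax":0.0,"ay":0.0,"az":0.0,"gripper":1.0},{"x":-0.05,"y":0.0,"z":8.0,"ax":0.0,"ay":0.0,"az":0.0,"gripper":1.0},{"x":-0.05,"y":0.0,"z":8.8,"ax":0.0,"ay":0.0,"az":0.0,"gripper":1.0},{"x":-0.05,"y":0.0,"z":8.8,"ax":0.0,"ay":0.0,"az":0.0,"gripper":1.0},{"x":-0.05,"y":0.0,"z":8.8,"ax":0.0,"ay":0.0,"az":0.0,"gripper":1.0},{"x":-0.05,"y":0.0,"z":8.8,"ax":0.0,"ay":0.0,"az":0.0,"gripper":1.0}], "grip_force": 40}}

```text
time_s: 11.8
eef_pos: [569.9, -49.4, 262.3]
tcp_rot: [[0.941, 0.242, -0.238], [0.234, -0.97, -0.06], [-0.246, 0.0, -0.969]]
wrist_force: [0.1, 0.3, -3.0]
gripper_width: 39.9
```

Run:
```python
from plan import *; from workcell import ctrl; import cv2; from h import *
print(done((-.05,0,8.8)))
s=ctrl.get_state(); print(s["eef_pos"],s["wrist_force"],s["time_s"])
S=ctrl.capture("scene");T=ctrl.capture("top")
p=s["eef_pos"];z=s["tcp_rot"][:,2]
for n,c in(("scene",S),("top",T)): print(n,proj(c,[p+50*z,p-14.5*z,(554.6,-52.9,201.5)]).round(1).tolist())
cv2.imwrite("pics/f.png",np.hstack([cv2.resize(S["color"][160:240,225:278],(400,600),interpolation=cv2.INTER_CUBIC),cv2.resize(T["color"][140:220,283:336],(400,600),interpolation=cv2.INTER_CUBIC)]))
```

```text
(array([569.63178612, -49.43728309, 261.66974794]), array([[ 9.40330023e-01,  2.41593790e-01, -2.39607780e-01],
       [ 2.34140863e-01, -9.70377467e-01, -5.95451739e-02],
       [-2.46895735e-01, -1.09857606e-04, -9.69042045e-01]]))
[569.88690453 -49.38299773 262.27852879] [ 0.13619478  0.28605246 -2.96162056] 11.8
scene [[251.0, 208.7], [248.9, 195.2], [251.5, 211.0]]
top [[309.2, 178.6], [309.0, 169.0], [309.1, 180.4]]
```

View pics/f.png

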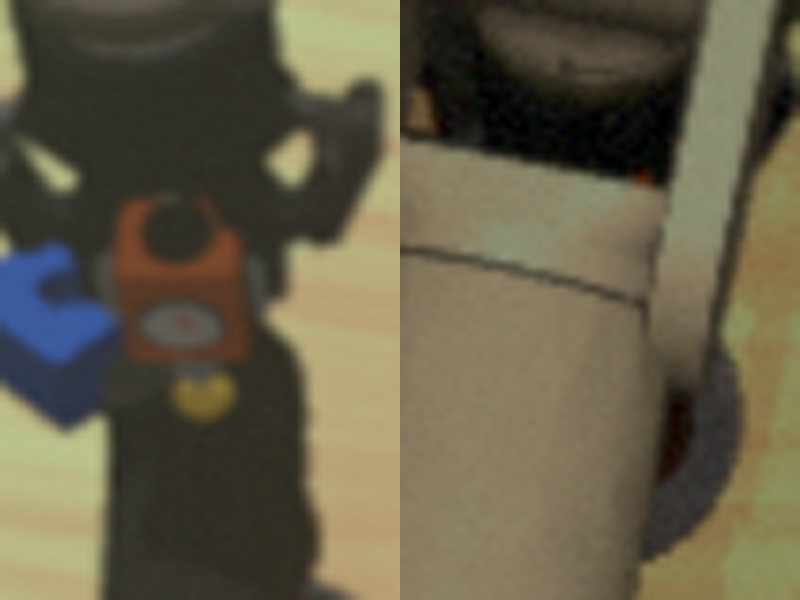

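In the scene picture the plunger tip, about (252,210), stands just above the yellow spot at (252,212), and the gauge is lined up with the boot. I'll press in steps.

Call:
{"op": "jog_arm", "data": {"series": [{"x":0.0,"y":0.0,"z":0.5,"ax":0.0,"ay":0.0,"az":0.0,"gripper":1.0},{"x":0.0,"y":0.0,"z":0.8,"ax":0.0,"ay":0.0,"az":0.0,"gripper":1.0},{"x":0.0,"y":0.0,"z":1.0,"ax":0.0,"ay":0.0,"az":0.0,"gripper":1.0},{"x":0.0,"y":0.0,"z":1.0,"ax":0.0,"ay":0.0,"az":0.0,"gripper":1.0},{"x":0.0,"y":0.0,"z":1.0,"ax":0.0,"ay":0.0,"az":0.0,"gripper":1.0},{"x":0.0,"y":0.0,"z":1.0,"ax":0.0,"ay":0.0,"az":0.0,"gripper":1.0}], "grip_force": 40}}

```text
time_s: 12.65
eef_pos: [567.3, -50.0, 252.1]
tcp_rot: [[0.94, 0.242, -0.239], [0.234, -0.97, -0.06], [-0.247, -0.0, -0.969]]
wrist_force: [-0.1, 0.0, -2.7]
gripper_width: 39.7
```

Call:
{"op": "jog_arm", "data": {"series": [{"x":0.0,"y":0.0,"z":0.1,"ax":0.0,"ay":0.0,"az":0.0,"gripper":1.0},{"x":0.0,"y":0.0,"z":0.2,"ax":0.0,"ay":0.0,"az":0.0,"gripper":1.0},{"x":0.0,"y":0.0,"z":0.2,"ax":0.0,"ay":0.0,"az":0.0,"gripper":1.0},{"x":0.0,"y":0.0,"z":0.2,"ax":0.0,"ay":0.0,"az":0.0,"gripper":1.0},{"x":0.0,"y":0.0,"z":0.2,"ax":0.0,"ay":0.0,"az":0.0,"gripper":1.0}], "grip_force": 40}}

```text
time_s: 13.28
eef_pos: [566.8, -50.2, 250.1]
tcp_rot: [[0.94, 0.242, -0.239], [0.234, -0.97, -0.06], [-0.247, 0.0, -0.969]]
wrist_force: [0.6, -0.4, -1.2]
gripper_width: 39.9
```

Call:
{"op": "jog_arm", "data": {"series": [{"x":0.0,"y":0.0,"z":0.15,"ax":0.0,"ay":0.0,"az":0.0,"gripper":1.0},{"x":0.0,"y":0.0,"z":0.15,"ax":0.0,"ay":0.0,"az":0.0,"gripper":1.0},{"x":0.0,"y":0.0,"z":0.15,"ax":0.0,"ay":0.0,"az":0.0,"gripper":1.0},{"x":0.0,"y":0.0,"z":0.15,"ax":0.0,"ay":0.0,"az":0.0,"gripper":1.0}], "grip_force": 40}}

```text
time_s: 13.78
eef_pos: [566.4, -50.3, 248.6]
tcp_rot: [[0.94, 0.242, -0.24], [0.234, -0.97, -0.06], [-0.247, -0.0, -0.969]]
wrist_force: [0.8, -0.6, 0.1]
gripper_width: 39.8
```

Call:
{"op": "jog_arm", "data": {"series": [{"x":0.0,"y":0.0,"z":0.15,"ax":0.0,"ay":0.0,"az":0.0,"gripper":1.0},{"x":0.0,"y":0.0,"z":0.15,"ax":0.0,"ay":0.0,"az":0.0,"gripper":1.0},{"x":0.0,"y":0.0,"z":0.15,"ax":0.0,"ay":0.0,"az":0.0,"gripper":1.0},{"x":0.0,"y":0.0,"z":0.15,"ax":0.0,"ay":0.0,"az":0.0,"gripper":1.0}], "grip_force": 40}}

```text
time_s: 14.28
eef_pos: [566.1, -50.3, 247.2]
tcp_rot: [[0.94, 0.242, -0.24], [0.234, -0.97, -0.06], [-0.247, -0.0, -0.969]]
wrist_force: [0.5, -0.2, 0.2]
gripper_width: 40.1
```

Run:
```python
from plan import *; from workcell import ctrl; import cv2; from h import *
done((0,0,1.5)); 
f=[]
for i in range(10):
    S=ctrl.capture("scene"); s=ctrl.get_state(); f.append(s["wrist_force"]@-s["tcp_rot"][:,2])
print(np.round(f,2),np.mean(f),s["eef_pos"],s["time_s"])
z=s["tcp_rot"][:,2]
print(proj(S,[s["eef_pos"]+45*z]))
cv2.imwrite("pics/g.png",cv2.resize(S["color"][170:245,205:305],(800,600),interpolation=cv2.INTER_CUBIC))
```

```text
[ 0.71  0.29  0.39  0.74  0.71  0.75  0.3   0.15 -0.22  0.15] 0.3970939829720028 [566.05677408 -50.35955897 247.1363922 ] 14.775
[[251.29725852 210.67580868]]
```

View pics/g.png

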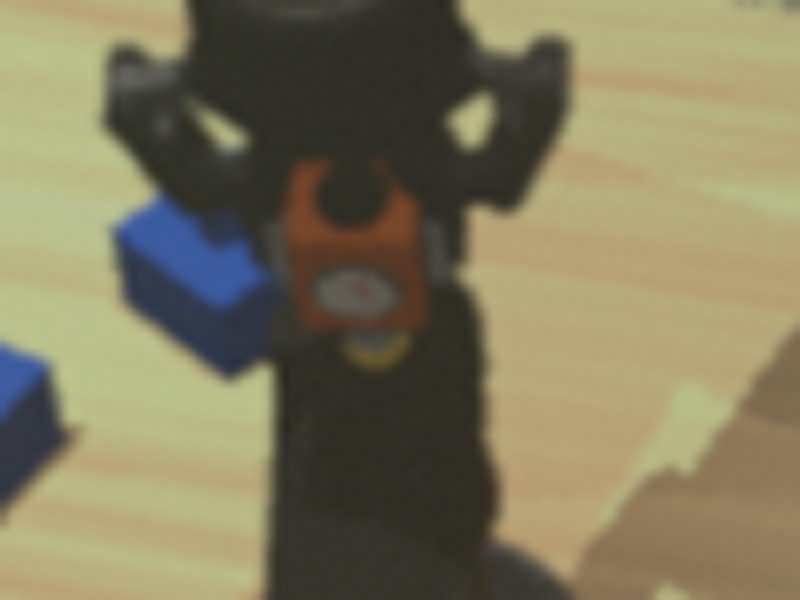

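Call:
{"op": "jog_arm", "data": {"series": [{"x":0.0,"y":0.0,"z":0.06,"ax":0.0,"ay":0.0,"az":0.0,"gripper":1.0},{"x":0.0,"y":0.0,"z":0.06,"ax":0.0,"ay":0.0,"az":0.0,"gripper":1.0},{"x":0.0,"y":0.0,"z":0.06,"ax":0.0,"ay":0.0,"az":0.0,"gripper":1.0},{"x":0.0,"y":0.0,"z":0.06,"ax":0.0,"ay":0.0,"az":0.0,"gripper":1.0},{"x":0.0,"y":0.0,"z":0.06,"ax":0.0,"ay":0.0,"az":0.0,"gripper":1.0},{"x":0.0,"y":0.0,"z":0.06,"ax":0.0,"ay":0.0,"az":0.0,"gripper":1.0}], "grip_force": 40}}

```text
time_s: 15.52
eef_pos: [565.9, -50.4, 246.6]
tcp_rot: [[0.94, 0.242, -0.24], [0.234, -0.97, -0.06], [-0.247, -0.0, -0.969]]
wrist_force: [0.8, 0.0, 0.3]
gripper_width: 40.4
```

Run:
```python
from plan import *; from workcell import ctrl; import cv2; from h import *
f=[]
for i in range(10):
    S=ctrl.capture("scene"); s=ctrl.get_state(); f.append(s["wrist_force"]@-s["tcp_rot"][:,2])
p=s["eef_pos"];z=s["tcp_rot"][:,2];x=s["tcp_rot"][:,0]
print(np.mean(f),p,s["gripper_width"],s["time_s"],np.abs(s["qd"]).max())
c=p-14.5*z
print("pred dial, button, bodytop",proj(S,[c+15*x,c-31.5*z,c]).round(1).tolist())
m,b=blobs(S,(0,0,95),(179,90,255),8,(238,198,260,212))
for q in b: M=cv2.moments(q); print("dial",M["m10"]/M["m00"],M["m01"]/M["m00"],M["m00"])
m,b=blobs(S,(0,0,0),(179,120,75),8,(243,189,256,199))
for q in b: M=cv2.moments(q); print("dark",M["m10"]/M["m00"],M["m01"]/M["m00"],M["m00"])
S0=pickle.load(open("c0.pkl","rb"))["scene"]
r=lambda c:np.float32(cv2.cvtColor(c["color"][220:275,230:275],cv2.COLOR_BGR2GRAY))
print("boot image shift px",cv2.phaseCorrelate(r(S0),r(S)))
```

```text
0.8625759662952797 [565.9070377  -50.38253797 246.55231819] 40.05178429941593 16.025 0.0019414529723504436
pred dial, button, bodytop [[249.3, 203.9], [248.3, 191.8], [249.4, 198.7]]
dark 249.4869976359338 192.75413711583923 70.5
boot image shift px ((0.5644450689325851, -0.01588583928225873), 0.9919291104210748)
```

Run:
```python
from workcell import ctrl
print(ctrl.finish_job())
```

```text
the job is handed in; nothing more can be done
None
```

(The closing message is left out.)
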